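Roll the nickel spring pin onto the gauging line

ROBOT

A 7-joint arm with a two-finger parallel gripper is mounted at the origin on the work surface. World frame = base frame: x ahead of the robot, y to its left, z up, the work surface at z = 0. Lengths are in m, angles in rad, forces in N, time in s.
With the tool pointing down it reaches from about 0.4 to 0.85 m from the base axis. Payload 4.5 kg.
Tool frame: the origin (TCP) lies at the very end of the fingers, on their centre line; the grasp point (between the pads) lies 19 mm behind it; z points along the fingers, y is the line along which they close (so a half turn about z gives the same grasp; the last joint's range is limited). The gripper opens to 88 mm and grips with 3 to 60 N. Pads are 18 mm wide; open, the fingers measure 123 mm over their backs; the gripper's body (75 mm by 187 mm) begins 45 mm behind the grasp point.
Start: joints at [1.17, 0.689, -0.195, 1.565, 0.157, 0.902, -0.215], TCP at [0.263, -0.567, 0.209] pointing down, gripper open.
Joint ranges: [-3.01, 3.01], [-0.46, 2.08], [-1.47, 1.51], [0.13, 2.56], [-1, 4.14], [0.04, 2.09], [-2.66, 2.66]. Speed limits (rad/s): [2.57, 2.57, 3.14, 3.14, 3.14, 3.14, 3.14].

INTERFACE

Orientations are given as a rotation vector (axis times angle).
In Python, from rig import * gives the robot as it stands. Calls block until the motion is done:
- move_to(position, orientation): joint-space move of the TCP to a pose.
- servo_line(position, rot=None, speed=0.15): straight line of the TCP; rot=None keeps the orientation; speed is the mean speed in m/s.
- move_j(angles): joint-space move.
- let_go() and gripper_close(): open the fingers fully, or close them until they stop; the grip force is fixed at half the most.
- dwell(seconds).
- ik(position, orientation): joint angles nearest the present ones, or None.
- get_obs(): the state.
- read_camera(name): name is "scene" or "side" or "wrist"; returns (picture, depth): 420x560x3 uint8, blue, green, red; 420x560 float32, m along the optical axis (not along the pixel's ray), 0 where there is no reading.
- calibration(name): a dict with "fx", "fy", "cx", "cy" (pixels), "k1" (the pictures are not rectified: a ray, as slopes to the right and down, at radius r is drawn at 1 + k1 r^2 times it, then the intrinsics apply), "R" (3x3) and "t" (3): a world point X has camera coordinates R X + t. Camera axes: x right, y down, z forward; pixel columns grow to the right and rows downward; lengths in m; the calibration is good to about 2 mm. A picture is of the moment at which its call begins: read the wrist's pose just before it. calibration takes no time and is no camera call; for the wrist camera it gives the pose at the moment of the call.
A pose or a line that the arm cannot do raises MotionError and nothing moves.
- hand_in(): hands the job in; it is judged then, once.
Trained networks look in the newest picture that a camera, given by its name, has taken for a name from the list of things; names that differ only in an ending like _2 or _b are one class to them, and where a whole thing is asked for, a point or a joint stands for the part that bears it (a point fixed in the world has none). Each returns a list of dicts, best first, with "conf" (0 to 1); they miss things now and then, are a little off and sometimes report something else, mostly with a low value. They report only what shows in the picture. A call takes as long as a camera call. They do not tell look-alikes from the thing itself.
- silhouettes(camera, name): "pixels" (420x560 bool, what is visible of it).
- mark_of(camera, name): "position" ([x, y, z] in m, in world coordinates, good to about 4 mm: a listed point, or the origin of a listed thing).
The state is a dict: "time_s": time; "qpos": joint angles; "joint_vel": joint speeds; "tau": joint torques, N m; "position": TCP position; "tcp_rot": TCP orientation; "wrist_force": force on the tool from outside, world axes, zero at the start; "wrist_torque": the same for the moment, N m; "opening": finger opening in m; "grasp_force": force on a finger pad.
Only numpy, scipy, OpenCV 4.12 (cv2) and the standard library are available. Lean on these libraries where they do the work, as an engineer would, in place of code of your own. Each camera call takes 0.05 s, during which the arm holds its last target. There are 200 camera calls.

TASK

On the grey roll plate, push the bright nickel spring pin sideways near its top with the fingertips so that it rolls, really turning over and over rather than sliding, until it lies along the white line, centred over it and parallel to it, with some of the line showing past both its ends. Do not pick the pin up at any time; leave the black pin and everything else where they are, and move clear at the end.

Things in the scene. Friction and masses are not known exactly. Their poses are not given: they have to be found in the camera images.
- nickel_pin: Bright nickel spring pin: smooth cylinder, 24 mm diameter, 110 mm long, 0.2 kg, lying on the plate 85 to 115 mm to either side of the line, within 4 degrees of parallel. Origin: middle of its axis, 12 mm above the plate. x runs along it; y, z turn as it rolls; z (black slit) is up at the start. Friction about 0.5; slight rolling resistance: pushed slowly, it stops within a few mm of the push ending.
- line_mid (a point): Middle of the white line (170 x 5 mm) painted across the middle of the roll plate. x runs along the line, y across it (the way a pin rolls), z up. The point is on the plate's surface, 8 mm above the cart top. The plate is flat, fixed, rubber-faced, 190 mm along the line by 330 mm across it, 8 mm thick. A green crank-driven gauge, 210 mm high, stands at the back beyond x = 0.78 m.
- black_pin: Black steel spring pin of the same size and mass (24 mm by 110 mm, origin mid-axis), lying on the roll plate on the other side of the line, 85 to 115 mm from it. Leave it alone; it rolls if touched.
- graphite_shoe: Cracked dark grey graphite shoe segment, about 115 x 42 x 26 mm, on the cart top beside the plate. Bystander. Origin: middle of its underside.
- insulator: Squat brown ceramic insulator, 72 mm across and 62 mm high, standing on the cart top. Bystander. Origin: middle of its underside.
- bushing: Brass bushing, 44 mm across and 30 mm high, standing. Bystander. Origin: middle of its underside.
- wrench: Steel wrench, 170 mm long, lying. Bystander. Origin: middle of its underside.
- pin_cup: Steel cup, 72 mm across and 55 mm high, standing. Bystander. Origin: middle of its underside.
Things that resemble listed ones, but are neither listed nor needed, are in the scene too. Of the things like the nickel_pin, leave any that is yellow; of the rest the larger one is meant.

How it is judged:
By the outcome, as a careful person would: the job done as asked, in the order asked, and still so for the second after the job is handed in, with the robot touching nothing.
It also fails if it takes over 61 s, if anything falls off the work surface, if the arm or the gripper's body presses on something with over 40 N, if the wrist force passes 120 N, or if a joint passes its speed limit or range.

## Working session

There is one attempt and no reset: what is moved stays moved. The work goes in short steps, each a Python script; the robot and the scene stay as the last script left them, time stands still between calls to the robot, and variables do not carry over. Pictures are saved under pics/ and viewed, at most 10 in all, crops included, and the job is handed in when it is done.

```bash
mkdir -p pics; ls; python3 - <<'E'
from rig import *
import cv2
for c in ["scene","side"]:
    im,d=read_camera(c); cv2.imwrite(f"pics/{c}0.png",im)
    k=calibration(c); print(c,k)
    for n in ["nickel_pin","black_pin","line_mid"]:
        for r in mark_of(c,n): print(c,n,r['conf'],r['position'])
        if n!="line_mid":
            for r in silhouettes(c,n):
                import numpy as np
                v,u=np.nonzero(r['pixels']); print(' sil',r['conf'],u.mean(),v.mean(),len(u))
print(get_obs())
E
```

```text
pics
scene {'fx': 381.4735380089641, 'fy': 381.4735380089641, 'cx': 280.20292999613287, 'cy': 207.02315273497578, 'k1': -0.023419758874887002, 'R': array([[ 0.85843846,  0.51239172,  0.02319768],
       [ 0.33304349, -0.52242896, -0.78495224],
       [-0.39008389,  0.68155903, -0.61912184]]), 't': array([-0.47273974, -0.13602983,  1.16717197])}
scene nickel_pin 0.65 [0.5638, 0.0598, 0.0233]
scene nickel_pin 0.48 [0.6347, 0.2071, 0.0127]
 sil 0.95 296.5898734177215 208.94683544303797 395
 sil 0.67 290.3153526970954 170.8091286307054 241
 sil 0.44 344.8872180451128 192.5563909774436 133
scene black_pin 0.86 [0.5398, -0.1266, 0.0213]
 sil 0.86 246.9247311827957 249.76129032258063 465
scene line_mid 0.71 [0.5507, -0.0464, 0.0069]
side {'fx': 497.95534057838694, 'fy': 497.95534057838694, 'cx': 276.8515143660193, 'cy': 192.50012915910264, 'k1': -0.012940730426519538, 'R': array([[-0.98130375, -0.19229964,  0.00798774],
       [-0.14386145,  0.7052896 , -0.6941689 ],
       [ 0.12785476, -0.68233967, -0.71976784]]), 't': array([0.53880415, 0.10949145, 1.10387065])}
side nickel_pin 0.94 [0.4
[... 405 characters left out ...]
]
{'time_s': 0.6, 'qpos': array([ 1.16980894,  0.68910329, -0.19458708,  1.56531741,  0.15732863,
        0.90250357, -0.21513793]), 'joint_vel': array([-0.00071091, -0.00135474,  0.00053966, -0.00026329, -0.00051834,
        0.00077278, -0.00171933]), 'tau': array([-2.88040474e-05, -5.27248549e+01, -1.26653261e+00, -1.53680402e+01,
       -5.18672063e-02, -4.37597937e-04,  5.26287579e-05]), 'position': array([ 0.26327639, -0.56685951,  0.20863568]), 'tcp_rot': array([ 3.06759254e+00,  6.77574156e-01, -1.35269892e-05]), 'wrist_force': array([-0.40168385,  0.48354226,  0.21486483]), 'wrist_torque': array([0.00016505, 0.03780778, 0.0051367 ]), 'grasp_force': 0.0, 'opening': 0.0878429583341573}
```

```bash
python3 -c "
import cv2
a=cv2.imread('pics/scene0.png');b=cv2.imread('pics/side0.png')
cv2.imwrite('pics/sc.png',cv2.resize(a[100:310,150:430],None,fx=2.8,fy=2.8))
cv2.imwrite('pics/sd.png',cv2.resize(b[100:380,130:430],None,fx=2.1,fy=2.1))"
```

```text
(no output)
```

View pics/sc.png

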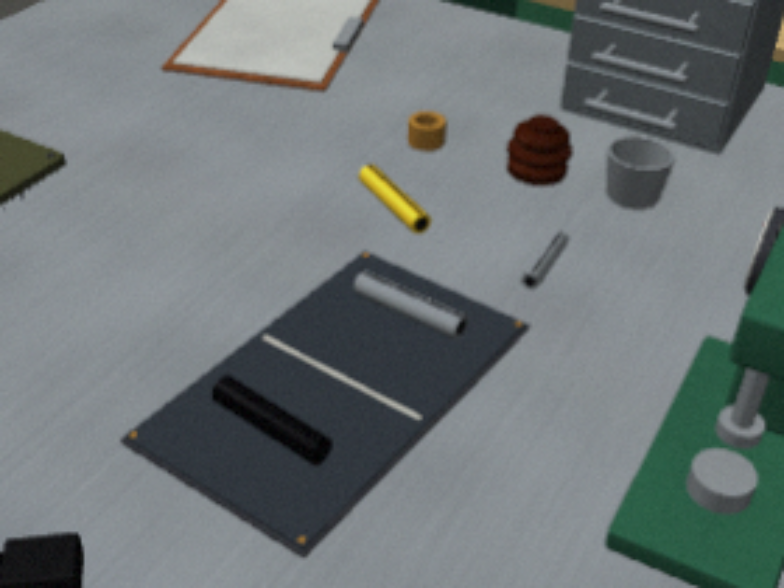

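View pics/sd.png

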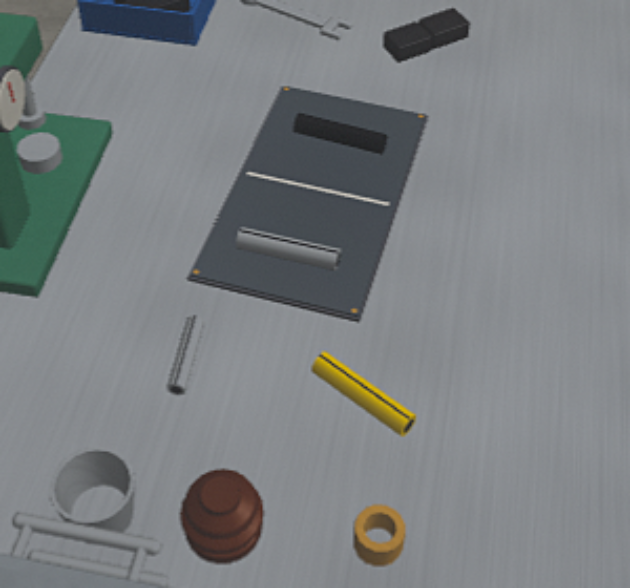

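The scene shows the nickel pin on the plate at about (410,300) in the crop. The small grey pin and the yellow pin are decoys lying off the plate. The white line is at about (340,377) and the black pin is beyond it at (270,420). So the pin has to roll towards -y. I'll move above the plate with the fingers spread along the pin and look from there.

```bash
cat > h.py <<'E'
from rig import *
import numpy as np, cv2
from scipy.spatial.transform import Rotation as Rt
def rot(a):  # pointing down, tool x at world angle a
    return Rt.from_matrix(np.array([[np.cos(a),np.sin(a),0],[np.sin(a),-np.cos(a),0],[0,0,-1]])).as_rotvec()
def ground(k,uv,z):
    uv=np.asarray(uv,float).reshape(-1,1,2)
    K=np.array([[k['fx'],0,k['cx']],[0,k['fy'],k['cy']],[0,0,1]])
    n=cv2.undistortPoints(uv,K,np.array([k['k1'],0,0,0.]))[:,0]
    d=np.c_[n,np.ones(len(n))]@k['R']; c=-k['R'].T@k['t']
    return c+d*((z-c[2])/d[:,2])[:,None]
def axis(P):
    r,s,a=cv2.minAreaRect(P[:,:2].astype(np.float32)*1000)
    b=cv2.boxPoints((r,s,a)); e=max(b[1]-b[0],b[2]-b[1],key=np.linalg.norm)
    e=e*np.sign(e[0]); return np.round(np.array(r),1),np.round(s,1),round(float(np.degrees(np.arctan2(e[1],e[0]))),2)
def measure(cam,tag,near=None):
    k=calibration(cam); im,d=read_camera(cam); cv2.imwrite(f"pics/{tag}.png",im)
    g=ground(k,np.stack(np.meshgrid(np.arange(560),np.arange(420)),-1).reshape(-1,2),0.008).reshape(420,560,3)
    for r in silhouettes(cam,"nickel_pin"):
        v,u=np.nonzero(r['pixels']); P=ground(k,np.c_[u,v],0.020); print(cam,'pin',r['conf'],len(u),axis(P))
    # white line: bright pixels on the plate, away from the pin
    m=(im.min(2)>150)&(abs(g[...,0]-.552)<.1)&(abs(g[...,1]+.045)<.03)
    v,u=np.nonzero(m)
    if len(u)>30: print(cam,'line',len(u),axis(ground(k,np.c_[u,v],0.008)))
    for n in["nickel_pin","line_mid"]: print(n,[(r['conf'],r['position']) for r in mark_of(cam,n)])
E
python3 - <<'E'
from h import *
q0=get_obs()['qpos']
for a in (np.pi/2,-np.pi/2):
    print(a,ik([.556,.02,.36],rot(a)),ik([.556,.08,.03],rot(a)))
servo_line([.263,-.567,.33],speed=.3)
a=-np.pi/2 if ik([.556,.02,.36],rot(-np.pi/2)) is not None else np.pi/2
s=min((b for b in (np.pi/2,-np.pi/2) if ik([.556,.02,.36],rot(b)) is not None),key=lambda b:np.abs(ik([.556,.02,.36],rot(b))-q0).max())
move_to([.556,.02,.36],rot(s)); print('used',s,get_obs()['time_s'])
dwell(.2); measure("wrist","w1"); measure("side","s1"); measure("scene","c1")
E
```

```text
1.5707963267948966 [ 0.25301146  0.49019445 -0.61770396  1.53208818  0.29527948  1.21389759
 -0.41274292] [-0.0905657   0.88262842 -0.22946897  1.88121824  0.43813222  0.42698355
 -0.64093394]
-1.5707963267948966 [-0.73686625  0.74304837  1.30810805  1.58118459 -0.72694552  1.3864321
 -2.49614267] [-0.46943664  0.9344343   0.43277213  1.90141627 -0.80385641  0.48753156
 -2.60110952]
used 1.5707963267948966 3.5
wrist pin 0.82 1306 (array([454.6, 219. ]), array([ 24.7, 113.7]), -30.01)
wrist pin 0.77 1190 (array([559.8,  62.5]), array([ 24.5, 111.3]), -4.97)
wrist pin 0.57 789 (array([631.3, 203.1]), array([19.5, 77.5]), -87.86)
wrist line 538 (array([552. , -45.3]), array([ 59., 200.]), -0.09)
nickel_pin [(0.8, [0.6345, 0.2089, 0.0083]), (0.62, [0.4543, 0.223, 0.0141]), (0.61, [0.5624, 0.0632, 0.0154])]
line_mid [(0.74, [0.5528, -0.0452, 0.0101])]
side pin 0.91 347 (array([631.2, 213.5]), array([19.9, 93.9]), -86.99)
side pin 0.82 670 (array([454.7, 223.2]), array([ 28.6, 116.9]), -28.61)
side pin 0.8 534 (array([562.1,  60.6]), array([ 32.8, 115.5]), -5.47)
side line 87 (array([549. , -46.6]), array([  4.1, 166.2]), -5.63)
nickel_pin [(0.83, [0.4538, 0.2191, 0.0097]), (0.58, [0.5632, 0.0626, 0.0186])]
line_mid [(0.73, [0.5522, -0.0453, 0.0055])]
scene pin 0.57 248 (array([460.7, 207.7]), array([ 30.4, 138. ]), -29.53)
scene pin 0.56 135 (array([639.3, 192.2]), array([ 17.6, 102.4]), -87.57)
scene line 66 (array([549.2, -44.6]), array([  3.4, 161.4]), -5.62)
nickel_pin [(0.71, [0.5616, 0.06, 0.025]), (0.64, [0.6363, 0.2063, 0.0109]), (0.51, [0.4548, 0.2212, 0.011])]
line_mid [(0.7, [0.5507, -0.047, 0.006])]
```

View pics/w1.png

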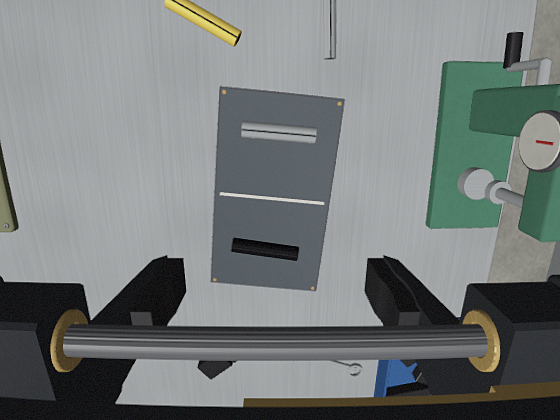

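```bash
python3 - <<'E'
s=open('h.py').read()
s=s.replace("    v,u=np.nonzero(m)\n    if","    _,L,S,_=cv2.connectedComponentsWithStats(m.astype(np.uint8)); m=L==1+S[1:,4].argmax() if len(S)>1 else m\n    v,u=np.nonzero(m)\n    if")
s=s.replace("im.min(2)>150","im.min(2)>140")
open('h.py','w').write(s)
E
python3 - <<'E'
from h import *
dwell(.1); measure("wrist","w2"); print(get_obs()['time_s'])
E
```

```text
wrist pin 0.95 1392 (array([453.8, 218.9]), array([ 25.6, 116.2]), -30.02)
wrist pin 0.91 1232 (array([560.4,  62.1]), array([ 26.3, 112.7]), -5.68)
wrist pin 0.8 806 (array([630.9, 204. ]), array([19.6, 77.5]), -88.3)
wrist line 328 (array([549.8, -44.2]), array([  5.3, 168.7]), -5.66)
nickel_pin [(0.91, [0.5597, 0.064, 0.0208]), (0.75, [0.6305, 0.2136, 0.0093]), (0.58, [0.454, 0.2232, 0.0146])]
line_mid [(0.7, [0.5522, -0.042, 0.0085])]
4.6
```

The wrist view shows the pin at (279,133) and the line at (272,199), parallel to within half a degree at about -5.65°. The pin is already centred along the line. I'll push it with both open fingertips and stop short of the line.

```bash
cat >> h.py <<'E'
YAW=np.radians(-5.65); LM=np.array([.5500,-.0450])
U=np.array([np.cos(YAW),np.sin(YAW)]); N=np.array([-U[1],U[0]]); ROT=rot(np.pi/2+YAW)
def P(along,across,z): return np.r_[LM+along*U+across*N,z]
def rep(p): d=np.array(p)[:2]-LM; return np.round([d@U*1000,d@N*1000],1)
def st(): o=get_obs(); print('t',o['time_s'],'tcp',rep(o['position']),round(o['position'][2]*1000,1),'F',np.round(o['wrist_force'],1))
E
python3 - <<'E'
from h import *
print(rep([.5608,.0622]))
move_to(P(0,.146,.12),ROT); servo_line(P(0,.146,.0250),speed=.12); st()
servo_line(P(0,.126,.0250),speed=.03); st()
servo_line(P(0,.060,.0250),speed=.025); st()
dwell(.6); st()
measure("side","s3"); measure("scene","c3"); measure("wrist","w3"); st()
a=cv2.imread('pics/s3.png')[100:300,160:400]; b=cv2.imread('pics/w3.png')
cv2.imwrite('pics/v3.png',np.hstack([cv2.resize(a,(380,316)),cv2.resize(b,(420,316))]))
E
```

```text
[  0.2 107.7]
t 6.5333 tcp [  0.6 146.3] 25.7 F [-0.2 -0.   0.5]
t 7.35 tcp [  0.  126.3] 25.0 F [-0.3 -0.2 -0.4]
t 10.1417 tcp [ 0.  60.1] 25.0 F [-0.6 -0.9  0.2]
t 10.7417 tcp [-0. 60.] 25.0 F [ 0.  -0.6 -0. ]
side pin 0.79 326 (array([630.9, 213.6]), array([18.7, 93.3]), -87.67)
side pin 0.77 653 (array([454.5, 223.7]), array([ 27.2, 117.8]), -29.03)
side pin 0.59 1321 (array([670.3, 366.2]), array([80.6, 75.8]), 0.53)
side pin 0.56 550 (array([561.9,  59.3]), array([ 33.5, 115.1]), -4.49)
side line 55 (array([565.7, -48. ]), array([ 4.7, 86.4]), -5.76)
nickel_pin [(0.88, [0.6302, 0.2092, 0.0087]), (0.78, [0.4514, 0.2198, 0.0084])]
line_mid [(0.85, [0.55, -0.0448, 0.0047])]
scene pin 0.59 318 (array([560.5,  60.8]), array([ 36.2, 124.3]), -5.94)
scene pin 0.49 184 (array([639.5, 192.2]), array([ 25. , 102.6]), -82.71)
scene line 100 (array([550.1, -44.3]), array([  5.1, 167. ]), -5.64)
nickel_pin [(0.56, [0.5625, 0.0585, 0.0242]), (0.44, [0.6374, 0.2081, 0.0113])]
line_mid [(0.71, [0.5481, -0.048, 0.0044])]
wrist pin 0.95 9638 (array([560.6,  61.7]), array([ 25.4, 118.5]), -5.12)
wrist line 1501 (array([549.3, -44.6]), array([  5.9, 144.6]), -5.64)
nickel_pin [(0.89, [0.5586, 0.0649, 0.0203])]
line_mid [(0.91, [0.5515, -0.0471, 0.0103])]
t 11.3417 tcp [-0. 60.] 25.0 F [ 0.6  0.1 -0.1]
```

View pics/v3.png

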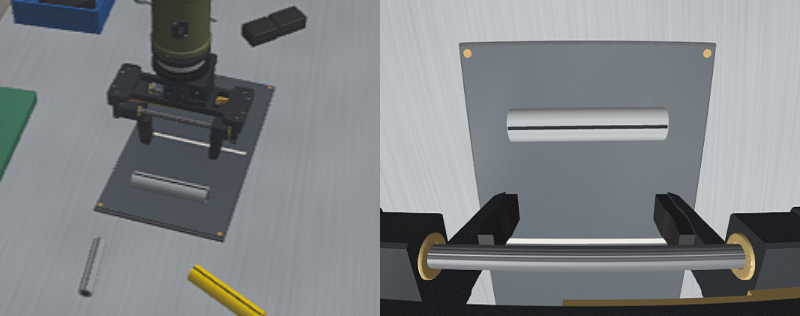

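The fingers have passed the pin without moving it: it is still at across ≈107 mm with the slit up. I'll check the heights with depth before trying again.

```bash
python3 - <<'E'
from h import *
o=get_obs(); print(o['opening'],o['position'],o['tcp_rot'],ROT)
for c in ["wrist","side","scene"]:
    k=calibration(c); im,d=read_camera(c)
    uv=np.stack(np.meshgrid(np.arange(560.),np.arange(420.)),-1).reshape(-1,1,2)
    n=cv2.undistortPoints(uv,np.array([[k['fx'],0,k['cx']],[0,k['fy'],k['cy']],[0,0,1]]),np.array([k['k1'],0,0,0.]))[:,0]
    X=((np.c_[n,np.ones(len(n))]*d.reshape(-1,1))-k['t'])@k['R']; ok=d.ravel()>0
    a=(X[:,:2]-LM)@U; b=(X[:,:2]-LM)@N
    for nm,m in dict(pin=(abs(a)<.05)&(abs(b-.107)<.02),plate=(abs(a)<.05)&(abs(b-.145)<.01),cart=(abs(a)<.08)&(abs(b-.2)<.02)).items():
        z=X[m&ok,2]; print(c,nm,len(z),np.round(np.percentile(z,[5,50,95])*1000,1) if len(z) else '')
    # fingers
    m=ok&(abs(a)<.08)&(abs(b-.06)<.02)&(X[:,2]>.012)&(X[:,2]<.06)
    if m.sum(): 
        print(c,'finger low pts',m.sum(),np.round(np.percentile(X[m,2],[0,1,5])*1000,1))
        for s in(-1,1):
            q=m&(a*s>0)
            if q.sum(): print('  side',s,np.round(np.percentile(a[q],[1,99])*1000,1),np.round(np.percentile(b[q],[1,99])*1000,1))
E
```

```text
0.08800121508045189 [0.55589914 0.01470592 0.02499349] [-2.32822469e+00 -2.10923908e+00 -6.46648806e-06] [2.32822684 2.10925679 0.        ]
wrist pin 13103 [ 7.4 28.5 32.7]
wrist plate 6914 [7.  8.1 9.2]
wrist cart 8222 [-1.1  0.1  1.3]
wrist finger low pts 448 [53.4 54.4 55.2]
  side -1 [-56.1 -44.5] [51.  70.2]
  side 1 [43.2 54.2] [51.2 70.1]
side pin 3378 [  9.6 310.3 428. ]
side plate 328 [ 5.7  8.6 11.3]
side cart 1052 [-2.   0.7  3.3]
side finger low pts 33 [12. 12. 12.]
  side -1 [-62.1  -4.1] [40.6 79.3]
  side 1 [33.4 59.7] [45.1 75.8]
scene pin 393 [ 6.2 20.7 31.7]
scene plate 109 [5.6 7.2 9.2]
scene cart 310 [-2.5 -0.7  9.4]
scene finger low pts 21 [54.8 55.  55.7]
  side -1 [-54.8 -42.6] [46.6 67.6]
  side 1 [46.1 57.5] [47.4 64.9]
```

```bash
python3 - <<'E'
from h import *
servo_line(P(0,.060,.08),speed=.2); servo_line(P(0,.146,.08),speed=.2); servo_line(P(0,.146,.0230),speed=.12); st()
for s in (.134,.130,.127,.124,.121,.118):
    servo_line(P(0,s,.0230),speed=.02); st()
k=calibration("wrist"); im,d=read_camera("wrist"); cv2.imwrite("pics/w4.png",im)
b=read_camera("side")[0]; cv2.imwrite("pics/s4.png",b)
for r in silhouettes("wrist","nickel_pin")+[]:
    v,u=np.nonzero(r['pixels']); c,s,a=axis(ground(k,np.c_[u,v],.02)); print(r['conf'],len(u),rep(c/1000),s,a)
cv2.imwrite('pics/v4.png',np.hstack([cv2.resize(b[150:300,160:340],(380,316)),cv2.resize(im,(420,316))]))
E
```

```text
t 13.125 tcp [  0.2 145.5] 23.2 F [-0.1 -0.2  0.7]
t 13.875 tcp [  0.  134.1] 23.0 F [ 0.1  0.4 -0.2]
t 14.225 tcp [  0.  129.7] 23.0 F [-0.1 -0.6  0.7]
t 14.525 tcp [  0.  126.7] 23.0 F [ 0.3 -0.2 -0.1]
t 14.825 tcp [  0.  123.8] 23.0 F [ 0.1  0.1 -0.1]
t 15.125 tcp [ -0.  120.7] 23.0 F [ 0.9 -0.4 -0.8]
t 15.425 tcp [  0.  117.7] 23.0 F [-0.2 -0.3  0.2]
0.94 2212 [ 58.  232.1] [18.1 29.8] -87.0
0.8 4731 [-99.3 244.2] [23.9 77. ] -29.17
0.59 7712 [  0.3 106.7] [ 27.7 114.4] -4.73
0.17 46441 [-0.2 82.2] [173.7 175.6] -5.44
```

View pics/v4.png

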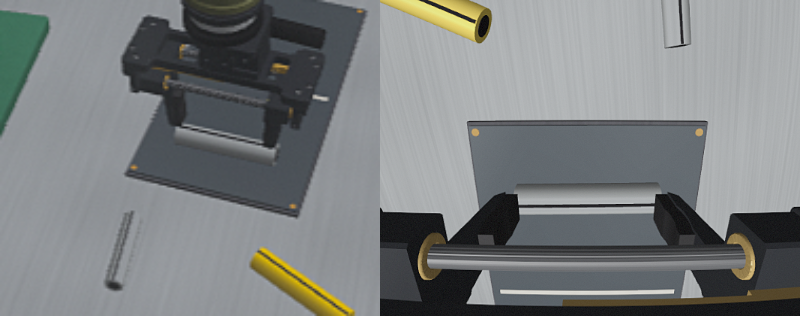

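The tips are now at the pin's ends and the slit has turned slightly towards the line. I'll keep going in small steps and track the pin.

```bash
cat >> h.py <<'E'
def pin(cam,tag):
    k=calibration(cam); im,d=read_camera(cam); cv2.imwrite(f"pics/{tag}.png",im)
    for r in silhouettes(cam,"nickel_pin"):
        v,u=np.nonzero(r['pixels']); c,s,a=axis(ground(k,np.c_[u,v],.02)); p=rep(c/1000)
        if abs(p[0])<40 and abs(p[1])<125 and r['conf']>.3: print('  ',cam,r['conf'],len(u),p,s,a)
    for r in mark_of(cam,"nickel_pin"):
        p=rep(r['position']); 
        if abs(p[0])<40 and abs(p[1])<125: print('   mark',r['conf'],p)
    return im
E
python3 - <<'E'
from h import *
W=[]
for i,s in enumerate((.115,.112,.109,.106)):
    servo_line(P(0,s,.0230),speed=.02); st(); im=pin("wrist",f"w5{i}"); W.append(cv2.resize(im[200:330,100:460],(400,150)))
    if i in(1,3): pin("scene",f"c5{i}"); 
cv2.imwrite('pics/v5.png',np.vstack(W))
E
```

```text
t 15.875 tcp [  0.  114.7] 23.0 F [-0.1  0.5  0. ]
   wrist 0.62 7838 [  0.3 106.8] [ 26.8 116.7] -4.99
   mark 0.92 [ -0.5 105.8]
t 16.325 tcp [ -0.  111.7] 23.0 F [-0.4  0.1 -0.6]
   wrist 0.71 8073 [  0.2 107. ] [ 27.2 116.9] -5.06
   mark 0.91 [ -0.4 110. ]
   scene 0.77 373 [  1.  106.8] [ 36.4 122. ] -5.85
   mark 0.79 [ -0.7 107.2]
t 16.925 tcp [ -0.  108.6] 23.0 F [ 0.4 -0.4 -0.4]
   wrist 0.91 7943 [  0.2 106.8] [ 27.1 117.7] -5.54
   mark 0.57 [  0.4 107.4]
t 17.375 tcp [ -0.  105.7] 23.0 F [-0.6 -0.5 -0.2]
   wrist 0.96 8333 [  0.2 106.9] [ 27.3 117.9] -5.1
   mark 0.65 [  0.8 108. ]
   scene 0.84 422 [  0.8 106.3] [ 40.2 123.3] -7.08
   mark 0.68 [  1.6 106.7]
```

View pics/v5.png

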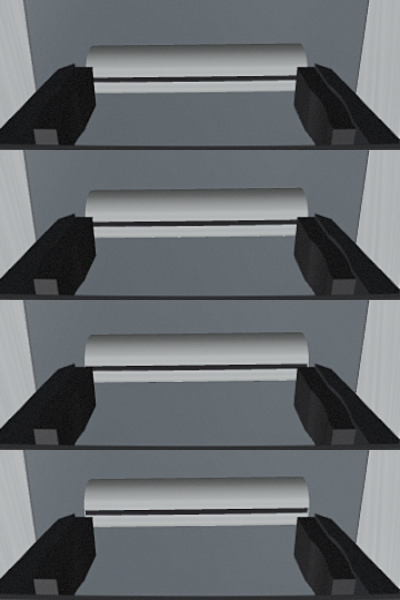

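The fingers have gone over the pin with no contact, and depth shows no finger point below about 53 mm when the TCP reads 25 mm. So the real tips look about 28 mm short of the reported TCP. I'll measure that properly.

```bash
python3 - <<'E'
from h import *
servo_line(P(0,.146,.0230),speed=.1); servo_line(P(0,.146,.09),speed=.2); dwell(.2); st()
o=get_obs(); R=Rt.from_rotvec(o['tcp_rot']).as_matrix(); p=o['position']
for c in ["wrist","side","scene"]:
    k=calibration(c); im,d=read_camera(c); cv2.imwrite(f"pics/{c}6.png",im)
    uv=np.stack(np.meshgrid(np.arange(560.),np.arange(420.)),-1).reshape(-1,1,2)
    n=cv2.undistortPoints(uv,np.array([[k['fx'],0,k['cx']],[0,k['fy'],k['cy']],[0,0,1]]),np.array([k['k1'],0,0,0.]))[:,0]
    X=((np.c_[n,np.ones(len(n))]*d.reshape(-1,1))-k['t'])@k['R']
    T=(X-p)@R; ok=(d.ravel()>0)&(abs(T[:,0])<.014)&(abs(abs(T[:,1])-.052)<.014)&(abs(T[:,2])<.05)
    for s in(-1,1):
        q=T[ok&(T[:,1]*s>0)]*1000
        if len(q)>5:
            q=q[np.argsort(-q[:,2])]; print(c,s,len(q),'tip z',np.round(np.percentile(q[:,2],[100,98,95,80]),1))
            t=q[q[:,2]>np.percentile(q[:,2],97)-3]; print('   tip x',np.round(np.percentile(t[:,0],[2,98]),1),'y',np.round(np.percentile(t[:,1],[2,98]),1))
    def pr(x):
        y=k['R']@x+k['t']; return np.round([k['fx']*y[0]/y[2]+k['cx'],k['fy']*y[1]/y[2]+k['cy']])
    print(' proj tips',[pr(p+R@np.array([0,s*.05,z])) for s in(-1,1) for z in(0,-.028)])
b=read_camera("side")[0]; cv2.imwrite('pics/v6.png',cv2.resize(b[180:320,180:360],(720,560)))
E
```

```text
t 18.9083 tcp [ -0.8 145.3] 88.7 F [ 0.   0.2 -0.7]
wrist -1 1108 tip z [-29.2 -30.5 -31.5 -35.2]
   tip x [-7.9 10.1] y [-54.8 -44.6]
wrist 1 1103 tip z [-29.  -30.4 -31.4 -35.1]
   tip x [-8.3 10.1] y [43.2 53.4]
 proj tips [array([188., 249.]), array([174., 272.]), array([364., 249.]), array([379., 272.])]
side -1 47 tip z [-30.7 -31.2 -31.5 -36.1]
   tip x [6.3 8.1] y [-54.9 -44.9]
side 1 61 tip z [-29.7 -30.7 -31.8 -35.5]
   tip x [-7.1  8.9] y [44.  55.7]
 proj tips [array([284., 215.]), array([284., 206.]), array([239., 205.]), array([238., 196.])]
scene -1 61 tip z [-30.4 -30.6 -30.9 -34.4]
   tip x [-11.3   2.2] y [-54.4 -42.7]
scene 1 52 tip z [-29.2 -30.9 -32.  -34.9]
   tip x [-11.5  -8.1] y [44.2 56.7]
 proj tips [array([289., 172.]), array([290., 163.]), array([323., 186.]), array([324., 177.])]
```

View pics/v6.png

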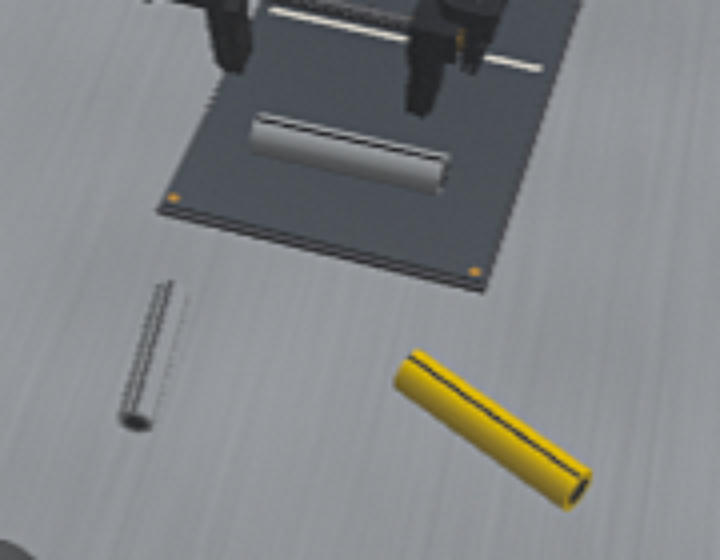

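All three cameras agree that the real fingertips end 29.5 mm above the reported TCP. I'll correct for that: true tip z 24.5 mm means commanding about -5 mm.

```bash
python3 - <<'E'
from h import *
Z=.0245-.0294
servo_line(P(0,.146,Z),speed=.1); st()
servo_line(P(0,.131,Z),speed=.03); st()
for i,s in enumerate((.120,.105)):
    servo_line(P(0,s,Z),speed=.02); st(); pin("scene",f"c7{i}"); pin("wrist",f"w7{i}")
st()
E
```

```text
t 20.2083 tcp [  0.5 146.2] -4.4 F [-0.1  0.3  1. ]
t 20.8583 tcp [  0. 131.] -4.9 F [ 0.2  0.2 -0.3]
t 21.5583 tcp [  0.4 123.2] -3.6 F [-2.5  4.7  9.8]
   scene 0.79 381 [  0.  101.3] [ 35.9 124.3] -6.08
   scene 0.56 478 [ -3.9 -83.6] [ 30.1 125.4] -10.45
   mark 0.67 [  6.5 101. ]
   wrist 0.62 8851 [ -0.5 102.9] [ 28.  113.6] -5.53
   mark 0.68 [ -1.5 102.7]
t 22.7583 tcp [  1.  113.7] -0.9 F [-6.4 10.  28.5]
   scene 0.85 403 [-0.7 98.4] [ 37.5 121.3] -4.58
   mark 0.82 [ 0.8 93.6]
   wrist 0.72 8769 [-0.2 96.9] [ 28.7 108.4] -4.89
   mark 0.78 [  1.9 100.8]
t 23.0583 tcp [  1.  113.7] -0.9 F [-6.2 10.5 28.7]
```

At that height the pin wedges under the tip edge (28 N upwards): it rolls at half speed while the finger climbs. I'll back off and push lower, so the contact doesn't jam.

```bash
python3 - <<'E'
from h import *
Z=.0203-.0294
o=get_obs()['position']
servo_line(P(0,.1145,.03),speed=.15); servo_line(P(0,.138,.03),speed=.15); servo_line(P(0,.138,Z),speed=.08); st()
servo_line(P(0,.125,Z),speed=.03); st(); pin("wrist","w80")
for i,s in enumerate((.112,.095,.078)):
    servo_line(P(0,s,Z),speed=.025); st(); pin("wrist",f"w8{i+1}")
    if abs(get_obs()['wrist_force'][2])>8: break
st()
E
```

```text
t 24.4 tcp [-1.000e-01  1.381e+02] -9.4 F [-0.7  0.1  1. ]
t 24.9833 tcp [1.000e-01 1.249e+02] -9.0 F [0.3 0.2 0.8]
   wrist 0.76 5062 [ -0.8 102.5] [ 16.4 110.8] -5.4
   mark 0.73 [-1.8 98.1]
t 25.8 tcp [ -0.  111.9] -9.1 F [ 0.   0.7 -0.4]
   wrist 0.66 6038 [-0.7 90.6] [ 18.8 111.3] -5.24
   mark 0.59 [ 2.1 86.7]
t 26.7833 tcp [-0.  95.1] -9.1 F [ 0.1  1.5 -0.5]
   wrist 0.76 6164 [-0.9 73.8] [ 19.2 110.7] -5.63
   mark 0.6 [-1.1 72.1]
t 27.7667 tcp [-0.  78.1] -9.1 F [-0.4 -0.2  0.2]
   wrist 0.57 6196 [-0.6 56.9] [ 19.1 111.3] -5.81
   mark 0.56 [-1.7 52.3]
t 27.9167 tcp [-0.  78.3] -9.1 F [-0.8 -0.1  0.1]
```

Low forces now, and the pin is moving with the fingers. I'll continue to just short of the line and check from the frames that it is really turning.

```bash
python3 - <<'E'
from h import *
Z=.0203-.0294; W=[cv2.imread(f'pics/w8{i}.png') for i in range(4)]
for i,s in enumerate((.065,.052,.040,.032)):
    servo_line(P(0,s,Z),speed=.025 if i<3 else .015); st(); W.append(pin("wrist",f"w9{i}"))
dwell(.4); pin("scene","c9"); pin("side","s9"); st()
W=[cv2.resize(w[200:330,100:460],(380,137)) for w in W]
cv2.imwrite('pics/v9.png',np.hstack([np.vstack(W[:4]),np.vstack(W[4:])]))
E
```

```text
t 28.5833 tcp [-0.  64.8] -9.2 F [-0.4  0.6  0.9]
   wrist 0.7 5638 [-0.7 43.2] [ 17.4 111.2] -5.65
   mark 0.91 [-1.3 39.5]
t 29.4 tcp [-0.  51.9] -9.1 F [-0.1  0.8 -0.4]
   wrist 0.97 5686 [-0.7 30.3] [ 17.5 111.3] -5.63
   mark 0.59 [ 1.  28.3]
t 30.1833 tcp [-0.  39.8] -9.1 F [ 0.   0.4 -0. ]
   wrist 0.75 5668 [-0.4 18.2] [ 17.5 110.7] -5.66
   mark 0.69 [ 1.3 13.6]
t 31.0167 tcp [-0.  31.9] -9.1 F [0.6 0.3 0.1]
   wrist 0.72 6722 [-0.7 12. ] [ 20.8 111.3] -5.65
   mark 0.88 [1.4 6.8]
   scene 0.85 490 [0.9 8.1] [ 38.1 126.6] -5.24
   mark 0.73 [3.9 7.1]
   side 0.58 365 [5.9 4.9] [34.8 93.7] -7.67
   mark 0.69 [ 4.  10.3]
t 31.8667 tcp [-0. 32.] -9.1 F [-0.1 -0.4 -0.1]
```

View pics/v9.png

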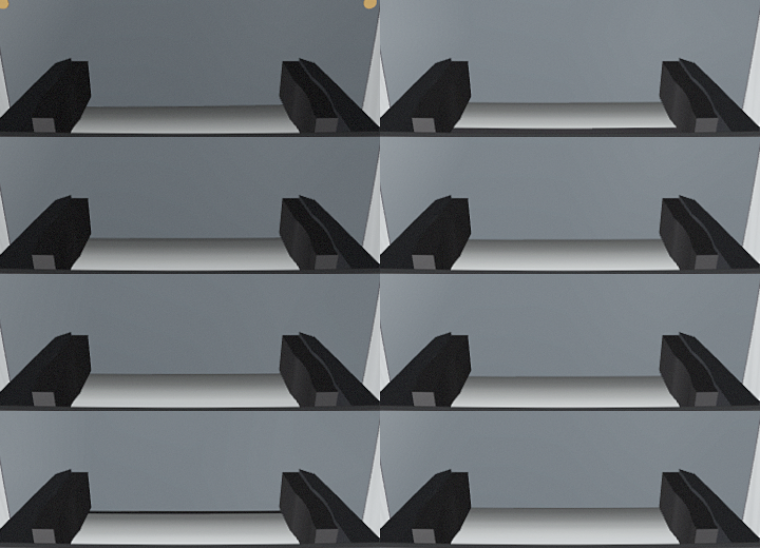

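The slit comes round at the top back edge in the fourth frame (left column, bottom), so the pin is turning over. Now I'll back off, lift and take a clear look at the remaining distance.

```bash
cat >> h.py <<'E'
def look(tag):
    servo_line(P(0,get_obs()['position'][:2]@N-LM@N+.012,-.0091),speed=.08)
    servo_line(P(0,.03,.22),speed=.25); dwell(.3); st()
    for c in("wrist","scene"): pin(c,tag+c)
    k=calibration("wrist"); im=cv2.imread(f"pics/{tag}wrist.png")
    uv=[[k['fx']*y[0]/y[2]+k['cx'],k['fy']*y[1]/y[2]+k['cy']] for y in [k['R']@np.r_[LM+a*U,.008]+k['t'] for a in(-.085,.085)]]
    print('line ends px',np.round(uv)); return im
E
python3 - <<'E'
from h import *
im=look("x1"); cv2.imwrite('pics/v10.png',im); print(get_obs()['time_s'])
E
```

```text
t 33.5333 tcp [-0.4 30.1] 219.2 F [ 0.3  0.5 -0.9]
   wrist 0.96 2124 [0.1 8.3] [ 26.3 114.5] -5.62
   mark 0.68 [3.4 7.8]
   scene 0.72 427 [0.3 6.2] [ 33.3 120.1] -4.38
   mark 0.67 [2.6 8.2]
line ends px [[205. 201.]
 [347. 201.]]
33.8333
```

View pics/v10.png

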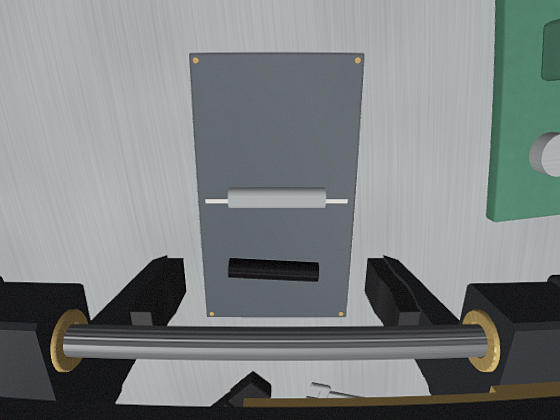

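The line ends are at (205,201) and (347,201), and the pin is parallel at about (277,198), still 8 mm short and centred along the line. After a 15 mm/s stop it coasted about 2.7 mm, so I'll push the rest allowing for that.

```bash
python3 - <<'E'
from h import *
Z=-.0091
servo_line(P(0,.045,.03),speed=.25); servo_line(P(0,.045,Z),speed=.1); servo_line(P(0,.0315,Z),speed=.04); servo_line(P(0,.0237,Z),speed=.015); dwell(.5); st()
im=look("x2")
measure("wrist","x3"); cv2.imwrite('pics/v11.png',cv2.resize(im[150:300,150:400],(750,450)))
E
```

```text
t 36.9333 tcp [ 0.  23.7] -9.1 F [-0.1  0.3 -0.5]
t 38.6 tcp [-0.4 30. ] 219.2 F [-0.2  0.5 -1.1]
   wrist 0.62 2033 [-0.3 -0.1] [ 24.2 112.6] -5.62
   mark 0.62 [-0.   3.3]
   scene 0.61 437 [ 0.6 -0.6] [ 32.3 123.8] -5.09
   mark 0.61 [ 3.4 -0.3]
line ends px [[205. 201.]
 [347. 201.]]
wrist pin 0.71 2012 (array([549.8, -45.3]), array([ 24.2, 113.5]), -5.66)
wrist line 1635 (array([549.2, -51.1]), array([ 17.6, 169.5]), -5.66)
nickel_pin [(0.65, [0.5548, -0.0459, 0.0206])]
line_mid [(0.62, [0.5517, -0.0453, 0.0084])]
```

View pics/v11.png

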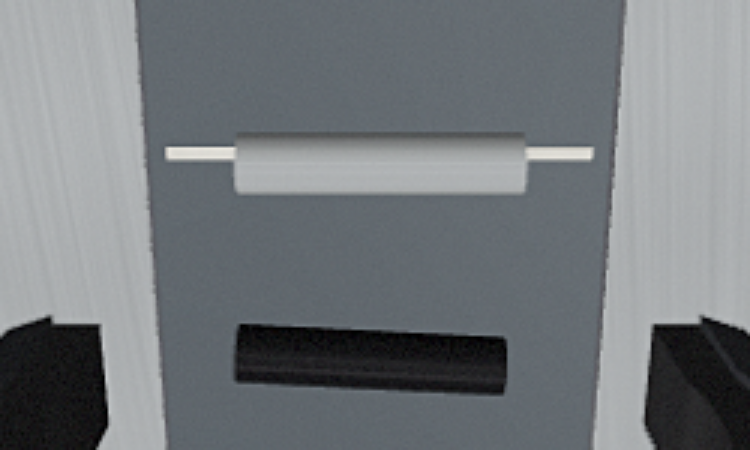

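The pin lies over the line and parallel to it, with across error ≈ -0.1 mm (wrist) and -0.6 mm (scene). About 29 mm of line shows past each end. The arm is clear above, so I'm handing in.

```bash
python3 -c "
from h import *
st(); print(hand_in())"
```

```text
t 39.1 tcp [ 0. 30.] 220.1 F [ 0.8 -0.7 -0.4]
the job is handed in; nothing more can be done
None
```

I handed the job in at 39 s: the nickel pin lies along the white line, within about 1 mm of centre and parallel, with line showing past both ends, and it turned as it went, but early on it wedged under a fingertip (about 28 N) and may have slipped a little there.

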